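# Reload the magnetic welding jig and swap its battery

## Task

Get the magnetic welding jig ready for the next railing posts. First switch it off with the toggle lever while its flat battery pack is still plugged in; then move the flat pack from the socket into the steel tray, plug in the fresh pack fully home, and lay every post from the bench on its side in its own cradle of the jig, centred and resting in both V blocks. When everything is loaded, throw the lever back on, and do not knock over or sweep away the other things on the bench.

Things in the scene. Friction and masses are not known exactly. Their poses are not given: they have to be found in the camera images.
- post1: Railing post stub, steel: round tube 34 mm in diameter with a square 48 x 48 x 8 mm foot plate at its lower end, 140 mm long over all, 0.4 kg. Origin at the centre of the foot plate's underside, z along the tube axis to the plain end. It starts standing upright on its foot plate. Two or three posts are present; an absent one reads None.
- post2: Railing post stub, steel: round tube 34 mm in diameter with a square 48 x 48 x 8 mm foot plate at its lower end, 140 mm long over all, 0.4 kg. Origin at the centre of the foot plate's underside, z along the tube axis to the plain end. It starts standing upright on its foot plate. Two or three posts are present; an absent one reads None.
- post3: Railing post stub, steel: round tube 34 mm in diameter with a square 48 x 48 x 8 mm foot plate at its lower end, 140 mm long over all, 0.4 kg. Origin at the centre of the foot plate's underside, z along the tube axis to the plain end. It starts standing upright on its foot plate. Two or three posts are present; an absent one reads None.
- mid1 (a point): Middle of post1: on its axis, 70 mm from either end; same axes as the post.
- mid2 (a point): Middle of post2: on its axis, 70 mm from either end; same axes as the post.
- mid3 (a point): Middle of post3: on its axis, 70 mm from either end; same axes as the post.
- cradle1 (a point): Centre of a cradle of the jig (the one nearest the robot), 60 mm above the bench: the middle of a laid post lies here, its axis along this frame's y, either way round. Two 90-degree V blocks, each 14 mm thick, stand 41 mm either side along y; the 68 mm gap between them is free for fingers. The post's foot plate stays outside the V blocks.
- cradle2 (a point): Centre of a cradle of the jig (the middle one), 60 mm above the bench: the middle of a laid post lies here, its axis along this frame's y, either way round. Two 90-degree V blocks, each 14 mm thick, stand 41 mm either side along y; the 68 mm gap between them is free for fingers. The post's foot plate stays outside the V blocks.
- cradle3 (a point): Centre of a cradle of the jig (the farthest), 60 mm above the bench: the middle of a laid post lies here, its axis along this frame's y, either way round. Two 90-degree V blocks, each 14 mm thick, stand 41 mm either side along y; the 68 mm gap between them is free for fingers. The post's foot plate stays outside the V blocks.
- jig: Fixed jig: dark steel base plate 240 x 120 x 10 mm with the three cradles in a row along its x axis, 80 mm apart. The V arms reach 24 mm either side of a cradle's middle, their tops about 5 mm below the laid tube's axis. Origin: centre of the underside; x points away from the robot, turned by the jig's yaw.
- controller: Fixed grey battery controller of the jig's magnets, 90 (x) x 170 (y) x 50 mm high. Origin: centre of its base, socket at y = -40 mm, lever at y = +55 mm.
- socket (a point): Centre of the rectangular socket mouth in the controller's top face, 50 mm above the bench, z up. The hole is 33 mm (this frame's x) x 47 mm (y) and 30 mm deep, with a 3 mm chamfer.
- fresh_pack: Fresh battery pack, 0.4 kg: a black body 54 (x) x 76 (y) x 40 mm high above a grey plug stem 30 (x) x 44 (y) x 26 mm high. Origin: centre of the underside of the stem, z up; the body spans z = 26 to 66 mm. It stands upright on the bench. Either way round fits; fully home the origin is 26 mm below the socket mouth.
- flat_pack: Flat (empty) battery pack, the same shape as the fresh one; it starts plugged in the socket. Pulls straight up, no latch.
- tray: Fixed open steel tray for flat packs, 130 (x) x 110 (y) x 25 mm high, 5 mm walls and floor. Origin: centre of the underside.
- switch (a joint): Toggle lever of the controller, angle in rad: 0 = off (leans towards the controller's -x side, the robot), 1.0 = on (leans to +x). It starts on. Stays where it is left; about 1 N at the tip moves it.
- switch_tip (a point): Centre of the ball (26 mm diameter) at the end of the 80 mm lever. The lever turns about the controller's y axis, pivot 72 mm above the bench, and leans 0.5 rad either side of upright at its two ends.
- wire_brush: Wire brush about 220 mm long, lying at the far side. Bystander, loose, not part of the job. Origin: centre of its underside.
- jar: Glass jar 64 mm in diameter, 75 mm high, near the posts. Bystander, loose, not part of the job. Origin: centre of its underside.
- mug: White mug 76 mm in diameter, 85 mm high. Bystander, loose, not part of the job. Origin: centre of its underside.
- disc: Flat grinding disc 110 mm in diameter, 6 mm thick. Bystander, loose, not part of the job. Origin: centre of its underside.
- tin: Metal tin 80 x 60 x 35 mm, near the posts. Bystander, loose, not part of the job. Origin: centre of its underside.
- scroll: Wrought scroll of 16 mm round bar, about 200 mm long, lying at the far side. Bystander, loose, not part of the job. Origin: centre of its underside.
Things that resemble listed ones, but are neither listed nor needed, are in the scene too. What is shaped like the flat_pack but red or turquoise is not meant.

How it is judged:
By the outcome, as a careful person would: the job done as asked, in the order asked, and still so for the second after the job is handed in, with the robot touching nothing.
Of post1, post2, post3 only 2 to 3 are there at a start; the rules pass over those that are not, and their reading is None.
At some moment in a run one of post1, post2, post3 may be knocked a few centimetres aside while the robot is not near it.
Once in a run the grip may slacken for a moment while it holds something.
It also fails if it takes over 210 s, if anything falls off the work surface, if the arm or the gripper's body presses on something with over 40 N, if the wrist force passes 120 N, or if a joint passes its speed limit or range.

## Robot

A 7-joint arm with a two-finger parallel gripper is mounted at the origin on the work surface. World frame = base frame: x ahead of the robot, y to its left, z up, the work surface at z = 0. Lengths are in m, angles in rad, forces in N, time in s.
With the tool pointing down it reaches from about 0.425 to 0.825 m from the base axis. Payload 3.6 kg.
Tool frame: the origin (TCP) lies between the finger pads; the fingertips stand 19 mm ahead of it and the grasp point (between the pads) is the TCP; z points along the fingers, y is the line along which they close (so a half turn about z gives the same grasp; the last joint's range is limited). The gripper opens to 85 mm and grips with 20 to 120 N. Pads are 22 mm wide; open, the fingers measure 114 mm over their backs; the gripper's body (76 mm by 85 mm) begins 54 mm behind the grasp point. The pads swing forward as they close: fully open they stand 13 mm farther back than shut.
Start: joints at [-1.141, 0.615, -0.013, 1.423, 0.008, 1.103, -0.04], TCP at [0.286, 0.584, 0.25] pointing down, gripper open.
Joint ranges: [-3.12, 3.12], [-0.3, 2.06], [-1.34, 1.32], [0.26, 2.42], [-1.36, 4.5], [0.01, 1.98], [-2.84, 2.84]. Speed limits (rad/s): [2.79, 2.79, 3.14, 3.14, 3.14, 3.14, 3.14].

## Interface

Orientations are given as a unit quaternion [w, x, y, z].
In Python, from workcell import r, effector, telemetry, get_image gives the robot as it stands. Calls block until the motion is done:
- r.move_to(position, orientation): joint-space move of the TCP to a pose.
- r.move_l(position, frame=None, velocity=0.15, max_force=None): straight line of the TCP; frame=None keeps the orientation; velocity is the mean speed in m/s. With max_force (N) it stops when the force on the tool has changed by that much, and returns True; else False.
- r.set_joints(angles): joint-space move.
- effector.open_gripper() and effector.gripper_close(force=None): open the fingers fully, or close them until they stop; force is the grip in N (None keeps the last).
- r.pause(seconds).
- r.solve_ik(position, orientation): joint angles nearest the present ones, or None.
- telemetry.get_obs(): the state.
- get_image(name): name is "scene" or "top" or "wrist"; returns a dict with "frame" (400x640x3 uint8, red, green, blue), "fx", "fy", "cx", "cy" (pixels), "D" ([k1, k2, p1, p2, k3] as OpenCV has them; the pictures are not rectified), "R" (3x3) and "t" (3): a world point X has camera coordinates R X + t. Camera axes: x right, y down, z forward; pixel columns grow to the right and rows downward; lengths in m; the calibration is good to about 2 mm. A picture is of the moment at which its call begins. There is no depth.
A pose or a line that the arm cannot do raises r.PlanningError and nothing moves.
- r.sign_off(): hands the job in; it is judged then, once.
The state is a dict: "time": time; "joint_positions": joint angles; "dq": joint speeds; "effort": joint torques, N m; "tool_pos": TCP position; "tcp_rot": TCP orientation; "wrist_force": force on the tool from outside, world axes, zero at the start; "torque": the same for the moment, N m; "grip_width": finger opening in m; "gripper_force": force on a finger pad.
Only numpy, scipy, OpenCV 4.12 (cv2) and the standard library are available. Lean on these libraries where they do the work, as an engineer would, in place of code of your own. Each camera call takes 0.05 s, during which the arm holds its last target. There are 200 camera calls.

## Working session

There is one attempt and no reset: what is moved stays moved. The work goes in short steps, each a Python script; the robot and the scene stay as the last script left them, time stands still between calls to the robot, and variables do not carry over. Pictures are saved under pics/ and viewed, at most 14 in all, crops included, and the job is handed in when it is done.

```bash
ls; mkdir -p pics
python3 - <<'E'
from workcell import r, effector, telemetry, get_image
import cv2,pickle
for n in ("scene","top"):
    im=get_image(n); pickle.dump(im,open(f'pics/{n}0.pkl','wb'))
    cv2.imwrite(f'pics/{n}0.png',im["frame"][:,:,::-1])
    print(n,im["fx"],im["cx"],im["cy"],im["D"],im["R"],im["t"])
o=telemetry.get_obs();print(o)
E
```

```text
pics
scene 404.17231152516797 316.227571112098 196.44084896490315 [-0.10447191  0.          0.          0.          0.        ] [[ 0.1150554   0.99332293  0.00847365]
 [ 0.85068665 -0.09412217 -0.51717815]
 [-0.51292736  0.06671256 -0.85583583]] [-0.07125232 -0.41470015  1.60998384]
top 389.68116940720546 318.669767374033 199.419036593137 [-0.02529575  0.          0.          0.          0.        ] [[ 0.06348933 -0.99797707  0.00329784]
 [-0.9769396  -0.06282531 -0.20406373]
 [ 0.20385812  0.00973408 -0.97895205]] [-0.02620769  0.56615292  1.19631084]
{'time': 0.1, 'joint_positions': array([-1.14147126,  0.6158127 , -0.01260215,  1.42474896,  0.00809155,
        1.10339885, -0.04038863]), 'dq': array([ 0.0002745 , -0.00144069, -0.00067316, -0.00395055,  0.00042315,
       -0.00192077, -0.00097909]), 'effort': array([ 1.13273705e-03, -4.70385075e+01,  2.60171117e-01, -1.71570808e+01,
        1.00891039e-02,  5.86626222e-03, -1.27898571e-05]), 'tool_pos': array([0.28584172, 0.58305656, 0.24925692]), 'tcp_rot': array([-2.47352411e-04,  2.25914492e-01,  9.74146446e-01, -1.13221752e-03]), 'wrist_force': array([ 0.06040549,  0.13805661, -0.37787179]), 'torque': array([0.04838167, 0.0440905 , 0.02648257]), 'gripper_force': 0.0, 'grip_width': 0.08546481233008177}
```

View pics/scene0.png

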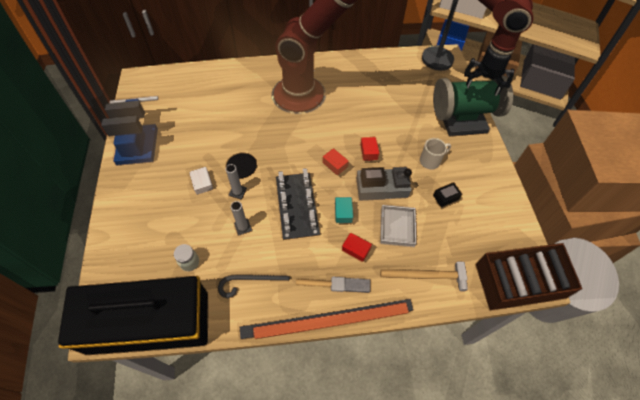

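View pics/top0.png

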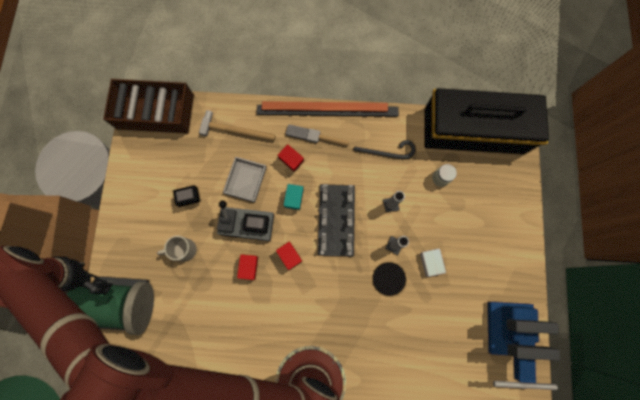

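Two posts (top view ~(392,203) and (397,245)), jig (336,220), controller (245,224) with the flat pack, lever at left, tray (245,180), and fresh pack (187,196) are visible. I'll enlarge them.

```bash
cat > h.py <<'E'
import cv2,numpy as np,pickle
def crop(name,img,x0,y0,x1,y1,s):
    c=cv2.resize(img[y0:y1,x0:x1,::-1],None,fx=s,fy=s,interpolation=cv2.INTER_CUBIC)
    for x in range(x0-x0%-10,x1,10):
        cv2.line(c,(int((x-x0+.5)*s),0),(int((x-x0+.5)*s),6),(0,0,255),1)
        if x%20==0: cv2.putText(c,str(x),(int((x-x0+.5)*s)-10,18),0,.4,(0,0,255),1)
    for y in range(y0-y0%-10,y1,10):
        cv2.line(c,(0,int((y-y0+.5)*s)),(6,int((y-y0+.5)*s)),(0,0,255),1)
        if y%20==0: cv2.putText(c,str(y),(8,int((y-y0+.5)*s)+4),0,.4,(0,0,255),1)
    cv2.imwrite(name,c)
def K(im): return np.array([[im["fx"],0,im["cx"]],[0,im["fy"],im["cy"]],[0,0,1]])
def ray(im,uv):
    n=cv2.undistortPoints(np.array([[uv]],float),K(im),np.array(im["D"]))[0,0]
    R=np.array(im["R"]);return -R.T@im["t"],R.T@np.array([n[0],n[1],1])
def at(im,uv,z):
    c,d=ray(im,uv);return c+d*(z-c[2])/d[2]
def proj(im,X):
    R=np.array(im["R"])
    return cv2.projectPoints(np.atleast_2d(np.array(X,float)),cv2.Rodrigues(R)[0],np.array(im["t"],float),K(im),np.array(im["D"]))[0][:,0]
def tri(*ps):
    A=np.zeros((3,3));b=np.zeros(3)
    for im,uv in ps:
        c,d=ray(im,uv);d/=np.linalg.norm(d);P=np.eye(3)-np.outer(d,d);A+=P;b+=P@c
    return np.linalg.solve(A,b)
E
python3 - <<'E'
from h import *
t=pickle.load(open('pics/top0.pkl','rb'))["frame"]
crop('pics/tl.png',t,160,150,320,270,5)
crop('pics/tr.png',t,305,165,465,285,5)
E
```

```text
(no output)
```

View pics/tl.png

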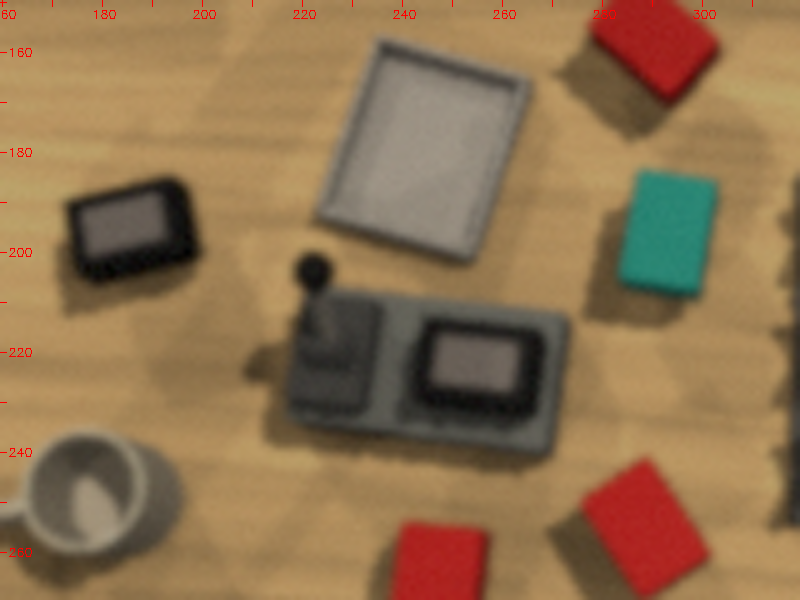

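View pics/tr.png

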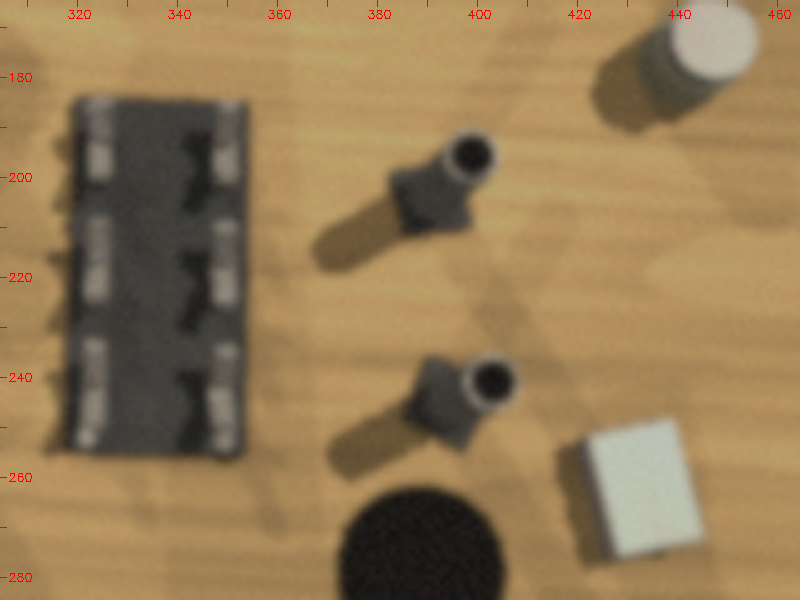

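Run:
```python
from h import *
np.set_printoptions(precision=4,suppress=True)
t=pickle.load(open('pics/top0.pkl','rb'))
print("cam",-t["R"].T@t["t"])
L=lambda U,V:(U/5+159.6,V/5+149.6)
Rr=lambda U,V:(U/5+304.6,V/5+164.6)
def quad(n,f,z,pts):
    P=np.array([at(t,f(*p),z)[:2] for p in pts]);e=np.roll(P,-1,0)-P
    print(n,P.mean(0),"len",np.linalg.norm(e,axis=1),"ang",np.degrees(np.arctan2(e[:,1],e[:,0])))
quad("fresh label",L,.066,[(80,205),(165,190),(172,243),(87,260)])
quad("flat label",L,.09,[(430,332),(523,336),(518,393),(430,388)])
quad("ctrl",L,.05,[(300,287),(570,317),(550,440),(287,412)])
quad("tray",L,.025,[(380,38),(533,80),(470,265),(317,215)])
quad("jig",Rr,.01,[(75,97),(247,102),(240,458),(67,455)])
for n,f,p,z in [("tip",L,(313,272),.142),("postA",Rr,(471,156),.14),("postB",Rr,(491,382),.14),("jar",Rr,(713,40),.075),("tin",Rr,(645,490),.035),("disc",Rr,(422,572),.006),("mug",L,(85,492),.085),("turq",L,(668,235),.066)]:
    print(n,at(t,f(*p),z))
from workcell import r
from scipy.spatial.transform import Rotation as S
def q(az,tilt,roll=0): # tool z: down rotated toward azimuth az by (tilt from vertical)
    z=np.array([np.cos(az)*np.sin(tilt),np.sin(az)*np.sin(tilt),-np.cos(tilt)])
    y=np.array([-np.sin(az),np.cos(az),0]);x=np.cross(y,z)
    return S.from_matrix(np.c_[x,y,z]).as_quat(scalar_first=True)
for n,p in [("A",at(t,Rr(471,156),.14)),("B",at(t,Rr(491,382),.14))]:
    az0=np.arctan2(p[1],p[0])
    for tl in (60,75,85,90):
        print(n,tl,[(d,r.solve_ik([p[0],p[1],.08],q(az0+np.radians(d),np.radians(tl))) is not None) for d in (-60,-40,-20,0,20,40,60,90)])
```

```text
cam [ 0.3109 -0.0022  1.2867]
fresh label [0.5537 0.4404] len [0.0553 0.0356 0.0551 0.0369] ang [ -75.989  -165.3017  105.3294   14.9486]
flat label [0.4759 0.2032] len [0.058  0.0357 0.0546 0.0351] ang [ -88.7959 -179.7131   90.4359    5.8016]
ctrl [0.4785 0.2412] len [0.1762 0.08   0.1693 0.0812] ang [-92.7171 175.8315  87.6498   0.7089]
tray [0.6263 0.2619] len [0.1086 0.1327 0.1083 0.1282] ang [-102.1621  166.9559   75.4613  -12.8968]
jig [ 0.5125 -0.0514] len [0.1161 0.2385 0.1125 0.2398] ang [ -88.0223 -178.5008   92.6479    2.3696]
tip [0.5167 0.2967 0.142 ]
postA [ 0.5763 -0.2314  0.14  ]
postB [ 0.4407 -0.2462  0.14  ]
jar [ 0.6784 -0.3996  0.075 ]
tin [ 0.3898 -0.3683  0.035 ]
disc [ 0.3303 -0.2327  0.006 ]
mug [0.3806 0.4364 0.085 ]
turq [0.5691 0.0919 0.066 ]
A 60 [(-60, True), (-40, True), (-20, True), (0, True), (20, True), (40, True), (60, True), (90, True)]
A 75 [(-60, True), (-40, True), (-20, True), (0, False), (20, True), (40, True), (60, True), (90, True)]
A 85 [(-60, True), (-40, True), (-20, True), (0, True), (20, True), (40, True), (60, True), (90, True)]
A 90 [(-60, True), (-40, True), (-20, True), (0, True), (20, True), (40, True), (60, True), (90, True)]
B 60 [(-60, True), (-40, False), (-20, False), (0, False), (20, False), (40, False), (60, True), (90, True)]
B 75 [(-60, True), (-40, False), (-20, False), (0, False), (20, False), (40, False), (60, True), (90, True)]
B 85 [(-60, True), (-40, True), (-20, False), (0, False), (20, False), (40, True), (60, True), (90, True)]
B 90 [(-60, True), (-40, True), (-20, False), (0, False), (20, False), (40, True), (60, True), (90, True)]
```

```bash
cat >> h.py <<'E'
from workcell import r, effector, telemetry, get_image
from scipy.spatial.transform import Rotation as S
np.set_printoptions(precision=4,suppress=True)
def q(az,tilt=0,flip=False):
    """tool z = down tilted by tilt (deg) towards azimuth az (deg); closing axis horizontal, at az+90"""
    a,b=np.radians([az,tilt])
    z=np.array([np.cos(a)*np.sin(b),np.sin(a)*np.sin(b),-np.cos(b)])
    y=np.array([-np.sin(a),np.cos(a),0])*(-1 if flip else 1)
    return S.from_matrix(np.c_[np.cross(y,z),y,z]).as_quat(scalar_first=True)
def best(p,az,tilt=0):
    j=np.array(telemetry.get_obs()["joint_positions"]);c=[]
    for f in (0,1):
        s=r.solve_ik(p,q(az,tilt,f))
        if s is not None: c.append((np.abs(np.array(s)-j).max(),f))
    return q(az,tilt,min(c)[1])
def go(p,az,tilt=0): 
    Q=best(p,az,tilt); r.move_to(p,Q); return Q
def st():
    o=telemetry.get_obs();print("t %.1f"%o["time"],"tcp",o["tool_pos"],"F",o["wrist_force"],"grip %.4f %.1f"%(o["grip_width"],o["gripper_force"]));return o
def snap(n,k):
    im=get_image(n);pickle.dump(im,open(f'pics/{k}.pkl','wb'));cv2.imwrite(f'pics/{k}.png',im["frame"][:,:,::-1]);return im
E
python3 - <<'E'
from h import *
effector.gripper_close(20)
go([.58,.298,.25],-92);st()
r.move_l([.575,.298,.147]);st()
print(r.move_l([.452,.300,.147],velocity=.06,max_force=12));st()
r.move_l([.50,.299,.147]);r.move_l([.50,.299,.25])
effector.open_gripper()
go([.476,.222,.30],-92);st()
snap("wrist","w1")
E
```

```text
t 2.4 tcp [0.5786 0.3007 0.2498] F [ 0.1937  0.7359 -0.2839] grip 0.0002 0.0
t 3.2 tcp [0.5757 0.2986 0.148 ] F [ 1.2159 -0.5773  0.5198] grip -0.0001 0.0
True
t 4.8 tcp [0.4685 0.2995 0.147 ] F [1.8878 0.3314 0.6039] grip -0.0001 1.0
t 7.3 tcp [0.4762 0.2213 0.301 ] F [ 0.46    0.4579 -0.3587] grip 0.0853 0.0
```

View pics/w1.png

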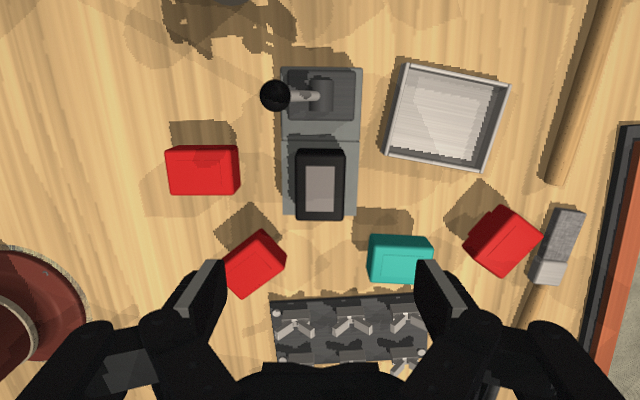

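The wrist view shows the lever leaning to the robot side (ball (275,95)), and the flat pack in its socket, label centre about (320,189). I'll compute poses, then move the flat pack.

Run:
```python
from h import *
w=pickle.load(open('pics/w1.pkl','rb'))
print("cam",-w["R"].T@w["t"])
def quad(n,z,pts):
    P=np.array([at(w,p,z)[:2] for p in pts]);e=np.roll(P,-1,0)-P
    print(n,P.mean(0),"len",np.linalg.norm(e,axis=1),"ang",np.degrees(np.arctan2(e[:,1],e[:,0])))
quad("label",.09,[(307,166),(336,166),(334,213),(305,212)])
quad("ctrl",.05,[(283,67),(363,68),(357,215),(282,215)])
quad("tray",.025,[(407,63),(510,85),(482,172),(387,155)])
print("ball",at(w,(275,95),.142))
print("tip expected off ~ ctrl+(-38,55)")
crop('pics/w1c.png',w["frame"],255,50,395,230,3.3)
```

```text
cam [0.4797 0.3015 0.4252]
label [0.4774 0.203 ] len [0.0302 0.0522 0.0316 0.0511] ang [ -2.1414 -93.6536 175.7322  84.7521]
ctrl [0.4798 0.2434] len [0.0857 0.1683 0.0918 0.1693] ang [ -2.7653 -92.3884 177.8355  85.5586]
tray [0.6317 0.265 ] len [0.1255 0.1062 0.1237 0.1074] ang [ -12.5981 -101.9525  167.9501   78.9847]
ball [0.4431 0.3014 0.142 ]
tip expected off ~ ctrl+(-38,55)
```

View pics/w1c.png

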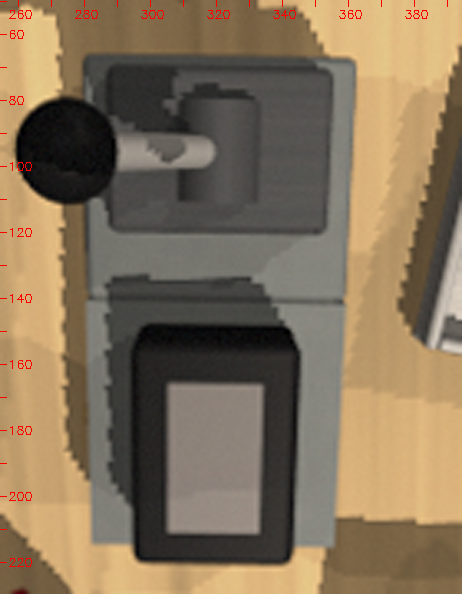

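Run:
```python
from h import *
Q=go([.477,.203,.20],-93)
r.move_l([.477,.203,.074],velocity=.1,max_force=15);st()
effector.gripper_close(70);st()
r.move_l([.477,.203,.13],velocity=.05);st()
r.move_l([.477,.203,.22]);st()
snap("wrist","w2")
go([.629,.2635,.22],-102.5)
o=st()
if o["grip_width"]>.04:
    r.move_l([.629,.2635,.058],velocity=.08,max_force=12);st()
    effector.open_gripper();r.pause(.3)
    r.move_l([.629,.2635,.2])
# look at fresh pack from the relative view used for flat (label yaw ~ +15, z 24 mm lower)
a=np.radians(15+3);off=np.array([.476-.477,.2215-.203])
off=np.array([[np.cos(a),-np.sin(a)],[np.sin(a),np.cos(a)]])@off
p=np.array([.554,.440])+off
go([p[0],p[1],.277],-75);st()
snap("wrist","w3")
snap("top","t3")
```

```text
t 9.2 tcp [0.4774 0.2032 0.0746] F [0.0492 0.7817 0.2233] grip 0.0856 0.0
t 9.6 tcp [0.4767 0.2032 0.0746] F [-1.5699 -0.1042  5.8908] grip 0.0532 75.7
t 10.9 tcp [0.4767 0.2029 0.1297] F [-0.3942 -0.1312 -3.797 ] grip 0.0530 74.4
t 11.7 tcp [0.4761 0.2028 0.2191] F [ 0.3149  0.8926 -3.4749] grip 0.0532 74.4
t 12.4 tcp [0.628  0.263  0.2178] F [-0.9544 -0.3981 -4.4569] grip 0.0528 74.4
t 14.6 tcp [0.6293 0.2636 0.0585] F [ 0.1112  0.1458 -4.5525] grip 0.0531 79.1
t 17.3 tcp [0.5489 0.4542 0.276 ] F [ 0.6933 -0.9299  0.017 ] grip 0.0856 0.0
```

View pics/w3.png

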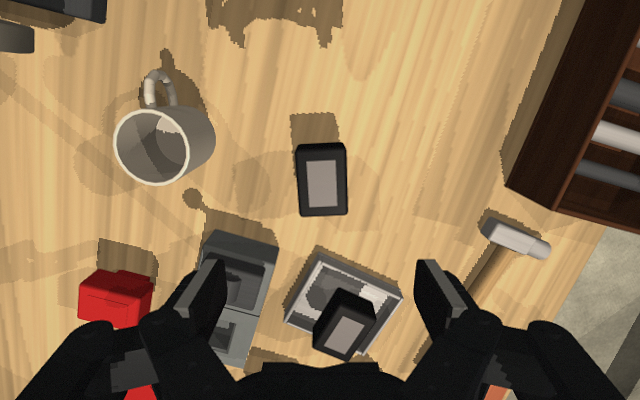

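Flat pack stands in the tray; the fresh pack's label is at about (322,184). I'll measure both labels the same way in code.

```bash
cat >> h.py <<'E'
def label(im,c,z,r0=45):
    g=im["frame"].astype(int);x,y=int(c[0]),int(c[1])
    m=((g.max(2)>95)&(g.max(2)-g.min(2)<40)).astype(np.uint8)
    n,lab,s,_=cv2.connectedComponentsWithStats(m,connectivity=4)
    k=lab[y,x];pts=np.argwhere(lab==k)[:,::-1].astype(np.float32)
    b=cv2.boxPoints(cv2.minAreaRect(pts));P=np.array([at(im,p,z)[:2] for p in b])
    e=np.roll(P,-1,0)-P;i=np.argmax(np.linalg.norm(e,axis=1))
    return P.mean(0),np.linalg.norm(e,axis=1),np.degrees(np.arctan2(e[i,1],e[i,0])),s[k][4]
E
python3 - <<'E'
from h import *
for k,c,z in (("w1",(320,189),.09),("w3",(322,184),.066)):
    print(label(pickle.load(open(f'pics/{k}.pkl','rb')),c,z))
E
```

```text
(array([0.4769, 0.2039]), array([0.0292, 0.0499, 0.0305, 0.0499]), np.float64(-91.36662894963108), np.int32(1304))
(array([0.5551, 0.4424]), array([0.03  , 0.0506, 0.0314, 0.0507]), np.float64(107.10870974476157), np.int32(1334))
```

Run:
```python
from h import *
go([.5554,.4415,.2],-73)
r.move_l([.5554,.4415,.0505],velocity=.12,max_force=15);a=st()
effector.gripper_close(70);st()
r.move_l([.5554,.4415,.24],velocity=.12);o=st()
snap("wrist","w4")
go([.4769,.2030,.24],-92.5);st()
r.move_l([.4769,.2030,.112],velocity=.1);o=st()
if o["grip_width"]>.04:
    print(r.move_l([.4769,.2030,.085],velocity=.03,max_force=15));st()
```

```text
t 19.2 tcp [0.556  0.4419 0.0516] F [ 0.7456 -0.8594  0.8309] grip 0.0853 0.0
t 19.6 tcp [0.5551 0.4416 0.0514] F [-1.6162 -0.5265  5.1483] grip 0.0528 74.8
t 21.3 tcp [0.555  0.4412 0.2389] F [ 0.0142 -0.4944 -5.2128] grip 0.0528 74.0
t 22.4 tcp [0.4779 0.2052 0.2405] F [ 1.1101  0.8955 -4.9355] grip 0.0531 74.0
t 23.8 tcp [0.4774 0.2032 0.1126] F [-0.4963  0.2596 -3.9641] grip 0.0531 74.0
False
t 24.9 tcp [0.4771 0.2031 0.0852] F [ 0.3586  0.0174 -4.9707] grip 0.0533 74.0
```

Run:
```python
from h import *
print(r.move_l([.4769,.2030,.0725],velocity=.03,max_force=25));st()
effector.open_gripper();r.pause(.2)
r.move_l([.4769,.2030,.2])
go([.476,.2215,.301],-93);snap("wrist","w5")
# posts check from the top
snap("top","t5")
w=pickle.load(open('pics/w5.pkl','rb'))
print(label(w,(320,189),.09))
a=cv2.resize(w["frame"][40:240,220:420,::-1],None,fx=2,fy=2)
t=pickle.load(open('pics/t5.pkl','rb'))["frame"]
crop('pics/t5c.png',t,305,165,465,285,2.5)
b=cv2.imread('pics/t5c.png');b=cv2.copyMakeBorder(b,0,400-b.shape[0],0,0,0)
cv2.imwrite('pics/m5.png',np.hstack([a,b]));st()
```

```text
True
t 25.2 tcp [0.4769 0.2032 0.0752] F [-0.5427 -1.3054  4.426 ] grip 0.0531 75.4
(array([0.4773, 0.2047]), array([0.0297, 0.0503, 0.031 , 0.0503]), np.float64(87.8482566434992), np.int32(1306))
t 27.4 tcp [0.475  0.221  0.2992] F [ 1.1531  0.7025 -0.2267] grip 0.0853 0.0
```

View pics/m5.png

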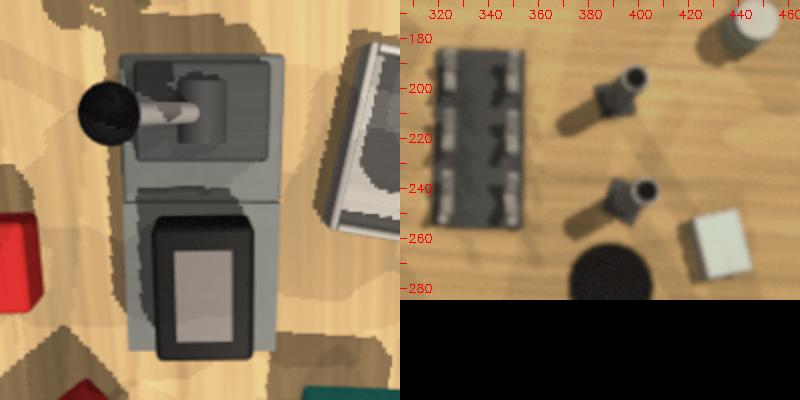

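Fresh pack home (TCP height matches), lever off, posts A/B unchanged. Next I measure the jig closely.

Run:
```python
from h import *
go([.515,-.131,.30],-90);st()
w=snap("wrist","w6")
crop('pics/w6c.png',w["frame"],180,90,460,300,2.8)
```

```text
t 28.8 tcp [ 0.5154 -0.1292  0.2995] F [ 0.3535  0.608  -0.5086] grip 0.0855 0.0
```

View pics/w6c.png

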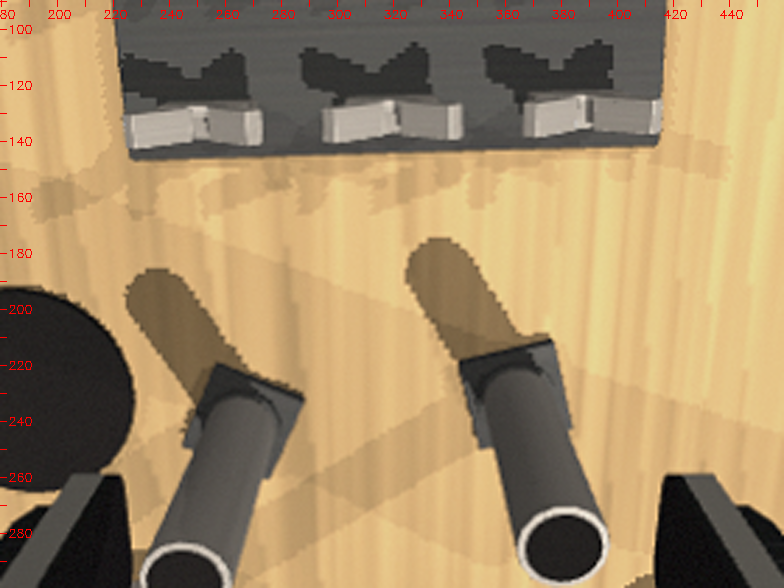

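Run:
```python
from h import *
w=pickle.load(open('pics/w6.pkl','rb'))
f=lambda U,V:(U/2.8+179.7,V/2.8+89.7)
print("A",at(w,f(562,545),.14),"B",at(w,f(184,580),.14))
print("near corners",at(w,f(128,150),.01),at(w,f(660,137),.01))
crop('pics/w6d.png',w["frame"],200,20,440,150,3.3)
```

```text
A [ 0.5769 -0.2305  0.14  ] B [ 0.4411 -0.2455  0.14  ]
near corners [ 0.3969 -0.1096  0.01  ] [ 0.6363 -0.1033  0.01  ]
```

View pics/w6d.png

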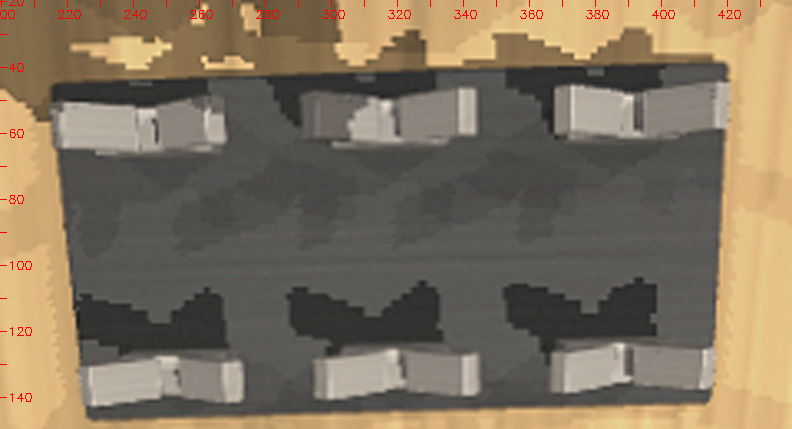

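Run:
```python
from h import *
w=pickle.load(open('pics/w6.pkl','rb'))
f=lambda U,V:(U/3.3+199.65,V/3.3+19.65)
P=np.array([at(w,f(*p),.01)[:2] for p in [(53,87),(728,65),(712,402),(87,418)]])
e=np.roll(P,-1,0)-P
print(P,P.mean(0),np.linalg.norm(e,axis=1),np.degrees(np.arctan2(e[:,1],e[:,0])))
for p in [(172,372),(402,370),(627,363),(150,125),(388,115),(630,117)]: print(at(w,f(*p),.036))
o=telemetry.get_obs();T=S.from_quat(o["tcp_rot"],scalar_first=True).as_matrix()
print("cam in tool",T.T@(-w["R"].T@w["t"]-o["tool_pos"]), "tool x",T[:,0])
for n,p in (("A",(.577,-.2305)),("B",(.441,-.2455))):
  for az in (-120,-90,-70,-45,-20):
    print(n,az,[None if (s:=r.solve_ik([*p,.07],q(az,65,k))) is None else np.array(s) for k in (0,1)])
for c in (.433,.513,.593):
  for az in (-88,92):
    print(c,az,[None if (s:=r.solve_ik([c,-.05,.06],q(az,-25,k))) is None else np.array(s) for k in (0,1)])
```

```text
[[ 0.3947  0.0036]
 [ 0.6322  0.0113]
 [ 0.6367 -0.1068]
 [ 0.3973 -0.1135]] [ 0.5152 -0.0514] [0.2376 0.1182 0.2394 0.1171] [   1.8506  -87.824  -178.4017   91.3088]
[ 0.4364 -0.0931  0.036 ]
[ 0.518  -0.0923  0.036 ]
[ 0.5976 -0.0896  0.036 ]
[ 0.4338 -0.0116  0.036 ]
[ 0.5131 -0.0085  0.036 ]
[ 0.5935 -0.0087  0.036 ]
cam in tool [ 0.0801  0.0007 -0.1239] tool x [-0.0034  1.      0.0012]
A -120 [array([-0.4134,  1.2845,  0.822 ,  1.4344,  0.2434,  1.1458, -0.5539]), array([-0.0103,  1.1166, -0.0247,  1.4183,  0.9043,  1.5057,  2.0707])]
A -90 [array([-0.6222,  1.2911,  0.9653,  1.8453,  0.4772,  0.4629, -0.5843]), array([-0.7267,  1.5358,  1.3185,  1.8475, -0.5165,  0.4607, -2.8156])]
A -70 [array([-0.19  ,  0.991 ,  0.1776,  2.0834,  1.8016,  0.9726, -1.5291]), array([-0.19  ,  0.991 ,  0.1776,  2.0834,  1.8016,  0.9726,  1.6125])]
A -45 [array([ 0.4557,  1.0766, -0.5828,  2.3145,  2.4024,  1.5865, -1.2821]), array([ 0.4557,  1.0766, -0.5828,  2.3145,  2.4024,  1.5865,  1.8595])]
A -20 [array([ 1.0393,  1.4094, -1.1547,  2.3968,  2.8876,  1.5252, -0.4201]), array([ 1.0393,  1.409
[... 636 characters left out ...]
 1.7889]), array([-0.6184,  0.7796,  0.6214,  2.236 ,  0.0447,  0.2763, -0.1456])]
0.513 -88 [array([ 0.2235,  0.7637,  0.0875,  1.9229, -0.7301,  0.7508,  0.9418]), array([-0.258 ,  0.986 ,  0.9363,  1.9382, -1.2061,  1.278 , -1.7514])]
0.513 92 [array([ 0.3949,  0.9571, -0.9624,  1.991 ,  1.2752,  1.2599,  1.8718]), array([-0.5601,  0.8252,  0.6022,  2.0211,  0.0134,  0.4294, -0.093 ])]
0.593 -88 [array([ 0.1633,  0.839 ,  0.1361,  1.6995, -0.6971,  0.8792,  0.8234]), array([-0.2583,  1.0583,  0.9535,  1.714 , -1.2188,  1.3715, -1.9157])]
0.593 92 [array([-0.7663,  1.1999,  1.2315,  1.8017, -0.9221,  0.8438, -2.3819]), array([-0.4968,  0.8855,  0.5761,  1.794 , -0.0001,  0.5798, -0.0651])]
```

```bash
cat >> h.py <<'E'
def zax(az,tilt):
    a,b=np.radians([az,tilt]);return np.array([np.cos(a)*np.sin(b),np.sin(a)*np.sin(b),-np.cos(b)])
E
python3 - <<'E'
from h import *
p=np.array([.577,-.2305,.07]);T=65
for az in (-100,-105,-110,-120):
    pre=p-.11*zax(az,T);print(az,[None if (s:=r.solve_ik(list(x),q(az,T,1))) is None else np.array(s) for x in (pre+[0,0,.1],pre,p,p+[0,0,.18])])
for P in ([.595,-.0492,.2],[.595,-.0492,.06]):
  for az in (-88.3,91.7):
    print(P,az,r.solve_ik(P,q(az,-25,1)))
E
```

```text
-100 [array([-0.153 ,  0.8452, -0.125 ,  1.5951,  1.0492,  1.544 ,  2.1725]), array([-0.1774,  0.9915, -0.0824,  1.6117,  1.0563,  1.4383,  2.0434]), array([-0.0927,  1.0425,  0.0285,  1.6943,  1.1544,  1.2463,  1.9915]), array([-0.0343,  0.7628, -0.0698,  1.6694,  1.1286,  1.434 ,  2.2484])]
-105 [array([-0.1365,  0.8804, -0.1251,  1.5011,  1.0015,  1.6115,  2.1929]), array([-0.157 ,  1.0201, -0.0872,  1.5176,  0.9996,  1.5048,  2.0744]), array([-0.0728,  1.059 ,  0.0125,  1.6257,  1.0827,  1.3092,  2.0214]), array([-0.0207,  0.7897, -0.078 ,  1.6012,  1.0745,  1.5022,  2.256 ])]
-110 [array([-0.119 ,  0.9167, -0.1236,  1.4055,  0.9583,  1.6803,  2.2103]), array([-0.1363,  1.0506, -0.0899,  1.4221,  0.9483,  1.5733,  2.1005]), array([-0.0523,  1.077 , -0.0019,  1.5567,  1.0181,  1.374 ,  2.044 ]), array([-0.0059,  0.8171, -0.0848,  1.5324,  1.0247,  1.5705,  2.2597])]
-120 [array([-0.0828,  0.993 , -0.1147,  1.2087,  0.8822,  1.8213,  2.2384]), array([-0.0944,  1.117 , -0.0887,  1.226 ,  0.8585,  1.7148,  2.1411]), array([-0.0103,  1.1166, -0.0247,  1.4183,  0.9043,  1.5057,  2.0707]), array([ 0.0261,  0.8729, -0.0952,  1.3939,  0.9351,  1.7068,  2.2563])]
[0.595, -0.0492, 0.2] -88.3 [-0.3131  0.8968  1.0918  1.6201 -1.0783  1.5472 -2.0794]
[0.595, -0.0492, 0.2] 91.7 [-0.5043  0.6748  0.5799  1.6931  0.1145  0.8628 -0.0764]
[0.595, -0.0492, 0.06] -88.3 [-0.2593  1.0593  0.9535  1.7107 -1.2215  1.3716 -1.9236]
[0.595, -0.0492, 0.06] 91.7 [-0.496   0.8879  0.5752  1.7859 -0.0009  0.5877 -0.0699]
```

Run:
```python
from h import *
p=np.array([.577,-.2305,.07]);T=65;az=-98;Q=q(az,T,1)
pre=p-.11*zax(az,T)
r.move_to(list(pre+[0,0,.12]),Q);st()
r.move_l(list(pre));
print(r.move_l(list(p),velocity=.08,max_force=10));st()
effector.gripper_close(100);st()
r.move_l(list(p+[0,0,.15]),velocity=.12);st()
snap("top","t7");snap("scene","s7")
for P in ([.595,-.0492,.2],[.595,-.0492,.06]):
  for a in (-88.3,91.7):
    print(P,a,r.solve_ik(P,q(a,-25,1)))
s=pickle.load(open('pics/s7.pkl','rb'))["frame"];crop('pics/s7c.png',s,190,100,390,250,4)
```

```text
t 30.4 tcp [ 0.5908 -0.1321  0.2369] F [-0.461  -0.0229  0.2412] grip 0.0856 0.0
False
t 32.9 tcp [ 0.5774 -0.2298  0.0701] F [0.8629 0.5245 0.3276] grip 0.0852 0.0
t 33.4 tcp [ 0.5769 -0.2303  0.0703] F [-1.0626  2.4583  2.1911] grip 0.0313 98.7
t 34.8 tcp [ 0.5767 -0.2304  0.219 ] F [ 0.2061 -0.7229 -4.0951] grip 0.0314 99.0
[0.595, -0.0492, 0.2] -88.3 [-0.3256  0.9179  1.133   1.6204 -1.1     1.5775 -2.0625]
[0.595, -0.0492, 0.2] 91.7 [-0.3662  0.6325  0.34    1.6885  0.3054  0.8971 -0.2534]
[0.595, -0.0492, 0.06] -88.3 [ 0.8223  1.1504 -1.1547  1.6737  0.718   0.9254  2.7265]
[0.595, -0.0492, 0.06] 91.7 [-0.3687  0.8377  0.3498  1.7818  0.3081  0.6186 -0.3516]
```

View pics/s7c.png

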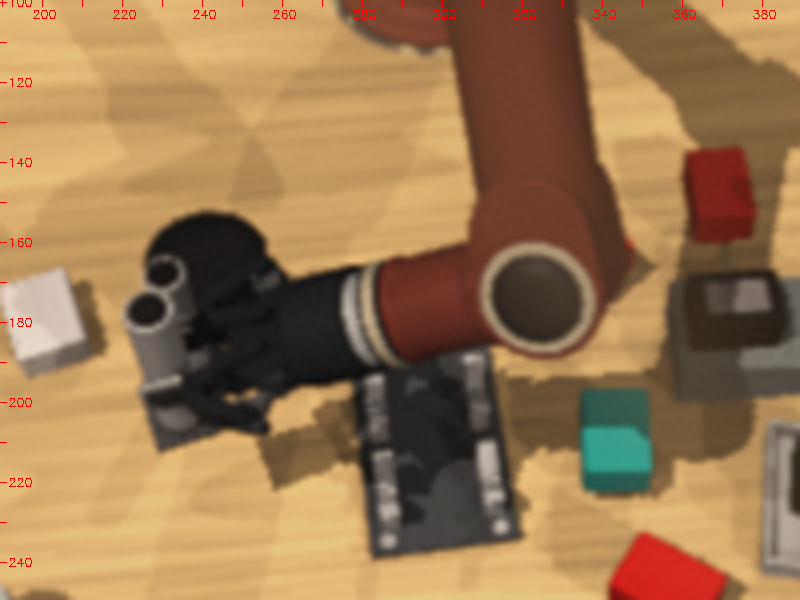

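```bash
cat >> h.py <<'E'
def place(c,az,tilt=-25):
    Q=q(az,tilt,1)
    r.move_to([c[0],c[1],.20],Q);st()
    r.move_l([c[0],c[1],.09],velocity=.1);st()
E
python3 - <<'E'
from h import *
r.move_l([.577,-.2,.27])
place((.5952,-.0492),91.8)
print(telemetry.get_obs()["joint_positions"])
s=snap("scene","s8");t=snap("top","t8")
crop('pics/s8c.png',s["frame"],210,120,360,260,2.6);crop('pics/t8c.png',t["frame"],290,150,440,290,2.6)
a,b=cv2.imread('pics/s8c.png'),cv2.imread('pics/t8c.png');cv2.imwrite('pics/m8.png',np.hstack([a,b]))
E
```

```text
t 37.6 tcp [ 0.5948 -0.0496  0.1997] F [ 0.104  -0.6233 -4.5933] grip 0.0312 99.2
t 38.9 tcp [ 0.5958 -0.0493  0.0908] F [-0.67   -1.2262 -4.9843] grip 0.0313 99.2
[-0.3707  0.7892  0.3527  1.7692  0.3033  0.6728 -0.3249]
```

View pics/m8.png

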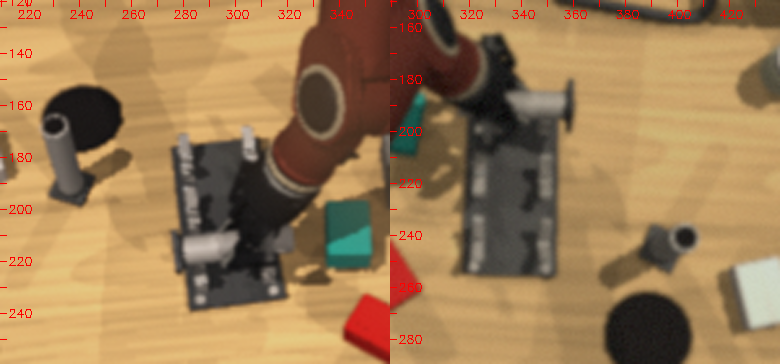

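The post hangs horizontally over the far cradle, foot plate outside the jig edge; post B still standing at its place. Lowering.

Run:
```python
from h import *
t=pickle.load(open('pics/t8.pkl','rb'));print("foot approx",at(t,(359.5,190.6),.09))
print(r.move_l([.5952,-.0492,.0600],velocity=.04,max_force=15));o=st()
effector.open_gripper();r.pause(.2)
d=-zax(91.8,-25)
r.move_l(list(o["tool_pos"]+.13*d),velocity=.12);st()
r.move_to([.515,-.131,.30],q(-90));st()
w=snap("wrist","w9");t=snap("top","t9")
crop('pics/w9c.png',w["frame"],180,10,460,300,2)
```

```text
foot approx [ 0.5967 -0.117   0.09  ]
True
t 39.6 tcp [ 0.5939 -0.0492  0.0635] F [-1.2025  0.3148  0.6939] grip 0.0311 99.9
t 41.6 tcp [0.5916 0.0052 0.1807] F [-0.2564  0.3442 -1.2268] grip 0.0851 0.0
t 42.4 tcp [ 0.515  -0.1293  0.2989] F [ 1.3595  0.6816 -1.0453] grip 0.0855 0.0
```

View pics/w9c.png

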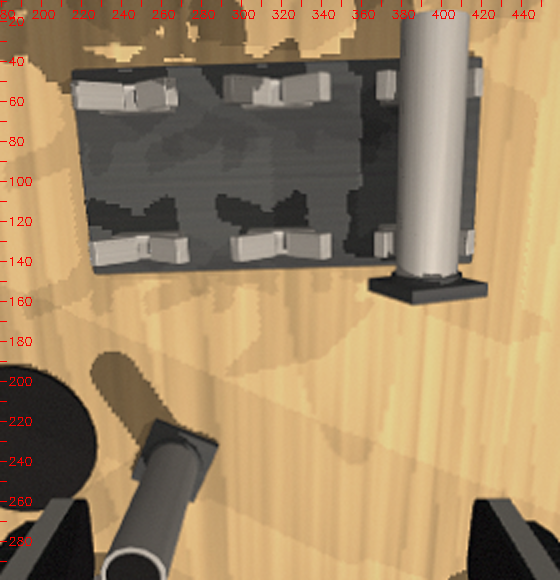

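Run:
```python
from h import *
w=pickle.load(open('pics/w9.pkl','rb'))
f=lambda U,V:(U/2+179.75,V/2+9.75)
for p in ((376,292),(428,291),(486,289)): print("foot top-outer",at(w,f(*p),.084))
for p in ((398,274),(464,272)): print("tube/plate joint edges",at(w,f(*p),.06))
print("tube edges far",at(w,f(401,30),.06),at(w,f(467,30),.06))
print("B",at(w,f(134,566),.14))
crop('pics/x.png',w["frame"],340,0,460,60,5)
g=w["frame"][:,395].astype(int).sum(1); print(g[:14])
p=np.array([.441,-.2455,.07])
for az in (-90,-95,-100,-110):
  for T in (65,75): print(az,T,[None if (s:=r.solve_ik(list(x),q(az,T,1))) is None else np.array(s) for x in (p-.11*zax(az,T)+[0,0,.12],p-.11*zax(az,T),p,p+[0,0,.15])])
```

```text
foot top-outer [ 0.5656 -0.1117  0.084 ]
foot top-outer [ 0.5928 -0.1111  0.084 ]
foot top-outer [ 0.6231 -0.1099  0.084 ]
tube/plate joint edges [ 0.5809 -0.106   0.06  ]
tube/plate joint edges [ 0.6175 -0.1047  0.06  ]
tube edges far [0.5759 0.0168 0.06  ] [0.6092 0.0171 0.06  ]
B [ 0.4423 -0.2403  0.14  ]
[447 455 448 451 450 455 457 452 454 459 460 460 480 487]
-90 65 [array([-0.0049,  0.6543, -0.4371,  2.1401,  1.1938,  1.5181,  1.8504]), array([-0.1079,  0.8919, -0.2883,  2.1731,  1.2803,  1.3759,  1.601 ]), array([-0.7399,  1.4339,  1.1586,  2.2249, -0.5009,  0.0814, -2.821 ]), array([ 0.5241,  0.8504, -0.9614,  2.1782,  1.4512,  1.8482,  1.8165])]
-90 75 [array([-0.0786,  0.7922, -0.4078,  2.1498,  1.2218,  1.6609,  1.6952]), array([-0.1854,  1.0299, -0.2428,  2.1373,  1.2697,  1.5032,  1.4955]), array([-0.1697,  1.0852,  0.0715,  2.1809,  1.4742,  1.2318,  1.4502]), array([-0.1119,  0.7447, -0.0124,  2.2119,  1.405 ,  1.3439,  1.7584])]
-95 65 [array([ 0.0021,  0.6776, -0.422 ,  2.0599,  1.1381,  1.5549,  1.8764]), array([-0.0606,  0.9069, -0.3312,  2.0902,  1.2158,  1.4363,
[... 939 characters left out ...]
0481,  1.3388,  1.4715,  1.5488]), array([ 0.1184,  0.792 , -0.3314,  2.0752,  1.289 ,  1.618 ,  1.794 ])]
-110 65 [array([ 0.0538,  0.7591, -0.4094,  1.821 ,  1.0003,  1.6962,  1.9224]), array([ 0.0094,  0.9526, -0.3385,  1.8481,  1.0399,  1.5557,  1.7508]), array([ 0.1001,  1.0009, -0.214 ,  1.9597,  1.1853,  1.3716,  1.6884]), array([ 0.1733,  0.7331, -0.3277,  1.9488,  1.1163,  1.5375,  1.9268])]
-110 75 [array([ 0.014 ,  0.8779, -0.4083,  1.809 ,  1.0455,  1.8324,  1.8216]), array([-0.0326,  1.0755, -0.3289,  1.7969,  1.0639,  1.7025,  1.6784]), array([ 0.0713,  1.0939, -0.2145,  1.9211,  1.1978,  1.5355,  1.628 ]), array([ 0.1491,  0.8249, -0.3398,  1.9469,  1.1673,  1.6958,  1.8331])]
```

Run:
```python
from h import *
w=pickle.load(open('pics/w9.pkl','rb'));g=cv2.cvtColor(w["frame"],cv2.COLOR_RGB2GRAY).astype(int)
C=-w["R"].T@w["t"]
def sil(y,x,z,R=.017):
    # silhouette pts of cylinder along y (cross-section xz)
    d=np.array([C[0]-x,C[2]-z]);D=np.hypot(*d);a=np.arctan2(d[1],d[0]);b=np.arccos(R/D)
    return [proj(w,[x+R*np.cos(a+s*b),y,z+R*np.sin(a+s*b)])[0] for s in (1,-1)]
for v in (50,80,110,125,140):
    print(v,g[v,368:424])
for x0,yaw in ((.5945,1.8),):
  for y in (-.10,-.08,-.04,0.):
    print(y,np.array(sil(y,x0-np.tan(np.radians(yaw))*(y+.049),.06)).ravel())
print("col 394 rows 140-165",g[140:166,396]); print("col 372",g[140:166,372])
ax=np.array([-np.sin(np.radians(1.8)),np.cos(np.radians(1.8)),0]);c=np.array([.595,-.049,.06])
for s,z in ((-.062,.084),(-.07,.084),(-.07,.036),(-.062,.077)):
    print(s,z,proj(w,(c+s*ax)[None]*[1,1,0]+[0,0,z]))
```

```text
50 [102 130 133 132 130 143 156 146 146 150  73  70  68  78  89  96 106 115
 120 126 129 139 144 147 159 166 168 176 177 181 187 190 189 192 193 193
 191 186 183 179 174 172 166 160 149 129 111 112 105 142 177 170 166 164
 170 174]
80 [ 35  38  40  43  42  40  39  41  46  45  47  68  79  86  96 105 118 121
 128 134 140 146 150 162 167 174 177 183 187 191 193 195 197 199 197 188
 183 179 177 172 165 161 156 136  89  81  81  80  83  82  83 125 180 173
 177 180]
110 [ 49  49  47  46  49  45  46  47  45  46  58  75  87  97 109 119 124 133
 135 143 150 156 164 173 179 179 188 193 198 202 203 203 199 194 188 184
 181 181 172 165 161 150 116  82  82  83  82  82  83  94 178 176 179 184
 183 185]
125 [ 58  71  75  77  81  81  78  82  75  71  74  80  92 103 116 124 132 137
 141 147 156 164 171 179 182 190 198 199 203 208 206 200 197 191 186 183
 181 172 169 162 154 134 104  98  98  99 153 162 170 170 178 183 186 183
 185 184]
140 [ 72  74  62  52  54  57  59  61  61  60  74  89  97 111 122 128 135 140
 146 154 161 170 181 187 188 196 202 207 209 209 202 198 192 189 185 185
 179 170 163 158 141  92  80  82  83  81  83  81 174 182 187 186 186 184
 185 182]
-0.1 [377.2239 140.9602 408.6105 142.0194]
-0.08 [377.6137 122.635  409.5313 123.3679]
-0.04 [378.3951  84.1864 411.4056  84.2188]
0.0 [379.1719  43.2354 413.3135  42.5028]
col 394 rows 140-165 [209 209 209 209 209 213 200 112  98  71  77  45  43  38  58  86  86  85
  81  80  83 129 193 197 197 197]
col 372 [ 54  73  92 153 174 172 173 159  77  28  31  35  38  40  39  41  36  69
 148 204 198 198 196 197 197 196]
-0.062 0.084 [[397.7274 155.1639]]
-0.07 0.084 [[397.4164 162.6948]]
-0.07 0.036 [[388.3872 154.5058]]
-0.062 0.077 [[396.2485 153.9717]]
```

Run:
```python
from h import *
a=pickle.load(open('pics/top0.pkl','rb'))["frame"];t=pickle.load(open('pics/t9.pkl','rb'));b=t["frame"]
print(cv2.matchTemplate(b[215:270,375:425],a[232:252,393:413],cv2.TM_CCOEFF_NORMED).max(), cv2.minMaxLoc(cv2.matchTemplate(b[215:270,375:425],a[232:252,393:413],cv2.TM_CCOEFF_NORMED))[3],"expect (18,17)")
# dark bore of post B in wrist image & top image
for im,(x0,x1,y0,y1),z in ((pickle.load(open('pics/w9.pkl','rb')),(225,270,278,310),.14),(t,(392,414,232,252),.14)):
    g=cv2.cvtColor(im["frame"],cv2.COLOR_RGB2GRAY)[y0:y1,x0:x1]
    n,l,s,c=cv2.connectedComponentsWithStats((g<45).astype(np.uint8))
    for k in range(1,n):
        if s[k][4]>25: print(s[k],c[k]+[x0,y0],at(im,c[k]+[x0,y0],z))
```

```text
0.76509666 (18, 17) expect (18,17)
[ 0  0  2 26 40] [225.35 291.2 ] [ 0.4208 -0.2387  0.14  ]
[  8   9  27  23 464] [245.931 297.847] [ 0.441  -0.2463  0.14  ]
[ 7  6  8  6 38] [402.5263 240.6842] [ 0.4416 -0.2454  0.14  ]
```

Run:
```python
from h import *
p=np.array([.4412,-.2459,.07]);T=65;az=-100;Q=q(az,T,1)
pre=p-.11*zax(az,T)
r.move_to(list(pre+[0,0,.12]),Q);st()
r.move_l(list(pre));
print(r.move_l(list(p),velocity=.08,max_force=10));st()
effector.gripper_close(100);st()
r.move_l(list(p+[0,0,.15]),velocity=.12);st()
print(r.solve_ik([.4352,-.054,.2],q(91.8,-25,1)),r.solve_ik([.4352,-.054,.06],q(91.8,-25,1)))
r.move_l(list(p+[0,.03,.20]))
place((.4352,-.054),91.8)
print(telemetry.get_obs()["joint_positions"])
t=snap("top","t10");s=snap("scene","s10")
```

```text
t 43.9 tcp [ 0.4587 -0.1475  0.2363] F [0.1336 0.4601 0.1237] grip 0.0853 0.0
False
t 46.4 tcp [ 0.4416 -0.2453  0.07  ] F [ 0.4481 -0.5141  0.257 ] grip 0.0854 0.0
t 47.0 tcp [ 0.4409 -0.2456  0.0703] F [-1.772   2.5813  2.9956] grip 0.0318 98.6
t 48.4 tcp [ 0.441  -0.2459  0.2193] F [-0.027  -0.3647 -3.5114] grip 0.0311 99.0
[-0.2336  0.4059  0.0397  2.1086  0.597   0.7982 -0.6241] [-0.3743  0.7012  0.2521  2.2241  0.7574  0.3987 -0.869 ]
t 51.1 tcp [ 0.4349 -0.0543  0.1998] F [-0.0645 -0.0985 -4.1547] grip 0.0313 99.2
t 52.4 tcp [ 0.4356 -0.054   0.0904] F [-0.2327  0.5362 -3.5678] grip 0.0318 99.2
[-0.3177  0.6253  0.1656  2.2073  0.7505  0.5023 -0.8451]
```

Run:
```python
from h import *
a=pickle.load(open('pics/t8.pkl','rb'));t=pickle.load(open('pics/t10.pkl','rb'))
m=cv2.matchTemplate(t["frame"][200:280,325:390],a["frame"][176:206,342:366],cv2.TM_CCOEFF_NORMED)
_,v,_,l=cv2.minMaxLoc(m);print(v,np.array(l)+[325,200]-[342,176])
A=np.array([.5956,-.0492,.09]);B=np.array([.4352,-.054,.09]);f=[.002,-.066,0]
print(proj(t,B+f)-proj(a,A+f))
crop('pics/t10c.png',t["frame"],290,180,420,290,4.5)
print(r.move_l([.4352,-.054,.0600],velocity=.04,max_force=15));st()
```

```text
0.6491653323173523 [-1 52]
[[-0.6651 50.8721]]
True
t 53.1 tcp [ 0.4339 -0.0541  0.0632] F [ 0.0121 -0.4736 -1.823 ] grip 0.0314 99.5
```

Run:
```python
from h import *
o=telemetry.get_obs()
effector.open_gripper();r.pause(.2)
r.move_l(list(o["tool_pos"]-.13*zax(91.8,-25)),velocity=.12);st()
r.move_to([.515,-.131,.30],q(-90));st()
w=snap("wrist","w11");snap("top","t11");g=cv2.cvtColor(w["frame"],cv2.COLOR_RGB2GRAY).astype(int)
C=-w["R"].T@w["t"]
def sil(y,x,z,R=.017):
    d=np.array([C[0]-x,C[2]-z]);D=np.hypot(*d);a=np.arctan2(d[1],d[0]);b=np.arccos(R/D)
    return [proj(w,[x+R*np.cos(a+s*b),y,z+R*np.sin(a+s*b)])[0] for s in (1,-1)]
k=np.tan(np.radians(1.8))
for y in (-.10,-.06,-.02,.01):
    s=np.array(sil(y,.4345-k*(y+.054),.06));v=int(round(s[:,1].mean()));x0=int(s[0,0])-8
    print(y,s.ravel(),"row",v,"from",x0,g[v,x0:x0+58])
ax=np.array([-k,1,0]);c=np.array([.4345,-.054,.06])
for q_,z in ((-.062,.084),(-.07,.084),(-.062,.077)): print(q_,z,proj(w,(c+q_*ax)*[1,1,0]+[0,0,z]))
for col in (248,252,256): print("col",col,"from 140",g[140:172,col])
a=cv2.resize(w["frame"][0:300,160:460,::-1],None,fx=1.9,fy=1.9,interpolation=cv2.INTER_CUBIC);cv2.imwrite('pics/w11c.png',a)
```

```text
t 55.1 tcp [0.4317 0.0004 0.1806] F [-0.0469  0.5395 -0.3294] grip 0.0851 0.0
t 56.0 tcp [ 0.514  -0.1295  0.2986] F [-0.5417  0.4406  0.1346] grip 0.0850 0.0
-0.1 [233.2391 141.6429 264.6115 140.6848] row 141 from 225 [154 131 127 134 151 148 147 131  73 106 122 137 143 149 155 160 165 172
 179 186 190 192 196 202 202 197 192 187 182 176 170 166 163 158 151 143
 138 129 115  88  60  72  85  96 110 129 136 126 107  86  76  75  74  75
  77  74  77  76]
-0.06 [229.1705 103.7268 261.6475 103.4143] row 104 from 221 [161 161  61  73  74  73  74  78  80 103 116 129 136 145 152 156 160 167
 169 175 176 179 184 188 195 191 189 188 184 177 172 167 163 159 155 149
 144 139 129 117 101  80  80  79  80  82  80  78  81  81  81  80  77  75
  74  75  75  75]
-0.02 [224.9102  63.2939 258.5386  63.7335] row 64 from 216 [162 152 126 113 108 109 113 117 122  84  95 114 123 130 139 149 154 156
 161 165 170 172 173 178 181 188 188 186 183 183 181 180 175 170 165 159
 156 149 145 140 130 118 102 115 114 118 125 132 138 133  92  97  90  73
  73  75  75  76]
0.01 [221.5927  31.2449 256.1128  32.3234] row 32 from 213 [100 100  99  99  95  94  91  95  94  88  78  80  84  87  90  95  95  98
 101 101 102 103 106 110 110 111 110 110 108 108 105 105 104 104 103  99
  96  94  91  89  87  83  79 103 108 107 107 109 108 108 108 105 103 103
  98  98  92  93]
-0.062 0.084 [[245.7204 159.5743]]
-0.07 0.084 [[246.4647 167.049 ]]
-0.062 0.077 [[247.15  158.303]]
col 248 from 140 [201 202 202 201 200 202 200 200 200 200 200 204 184  60  61  41  44  39
  49  77  78  76  75  70  70 118 183 184 183 183 183 182]
col 252 from 140 [185 187 188 187 188 189 188 190 190 191 194 182 107  58  43  43  43  39
  45  74  77  76  74  71  69 112 179 191 191 188 181 175]
col 256 from 140 [165 166 164 166 167 166 167 169 170 172 162 104  72  38  46  44  44  34
  45  71  77  74  74  71  68 102 164 189 193 193 191 193]
```

Both posts match the projected laid cylinders within about 1 mm. Throwing the lever on.

Run:
```python
from h import *
effector.gripper_close(20)
r.move_l([.45,.0,.32]);go([.385,.302,.25],-92);st()
r.move_l([.385,.302,.147]);
print(r.move_l([.512,.297,.147],velocity=.06,max_force=12));st()
r.move_l([.46,.299,.147]);r.move_l([.46,.299,.25])
effector.open_gripper()
go([.476,.2215,.301],-93);w=snap("wrist","w12");st()
r.move_to([.286,.45,.35],q(-92));t=snap("top","t12")
t=t["frame"][130:290,150:470,::-1];a=w["frame"][40:240,200:520,::-1]
cv2.imwrite('pics/fin.png',np.vstack([cv2.resize(a,(480,300)),cv2.resize(t,(600,300),interpolation=cv2.INTER_CUBIC)[:, :480]])) if 0 else cv2.imwrite('pics/fin.png',np.vstack([cv2.resize(a,(560,290)),cv2.resize(t,(560,300),interpolation=cv2.INTER_CUBIC)]))
```

```text
t 59.2 tcp [0.3863 0.3005 0.25  ] F [-0.277  -1.0561 -0.4424] grip 0.0000 0.0
True
t 61.7 tcp [0.4923 0.2974 0.1458] F [-0.5953 -0.3    -0.3852] grip 0.0001 0.4
t 64.2 tcp [0.4756 0.2218 0.301 ] F [ 0.541  -0.2631  0.4461] grip 0.0852 0.0
```

View pics/fin.png

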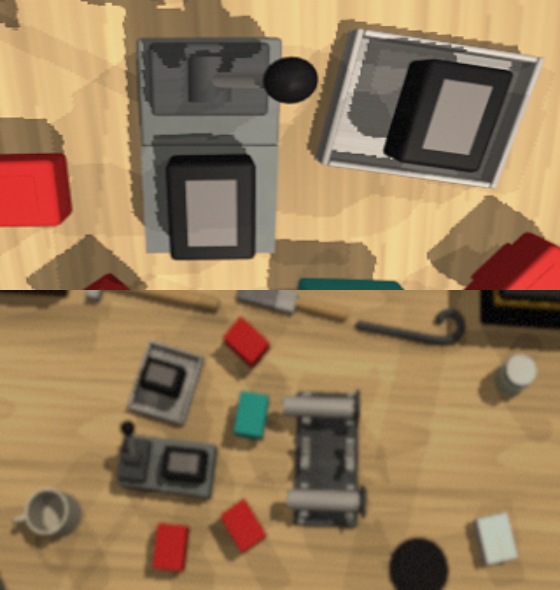

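The picture shows the lever on (ball at right, ~(290,80)), the fresh pack in the socket, the flat pack in the tray, both posts laid in the outer cradles, and the other things in place.

```bash
python3 -c "
from h import *
print(r.sign_off())"
```

```text
the job is handed in; nothing more can be done
None
```

The job is handed in after about 65 s of robot time: lever switched off first, flat pack in the tray, fresh pack fully home, both posts on the bench laid centred (within about 2 mm) in the nearest and farthest cradles, lever back on, and nothing else disturbed.

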